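# Fetch the garlic press from the drawer behind the mill and the spice jar

### The job

The pepper mill and the small spice jar stand in the way of the drawer: stand both of them aside on the wooden tray, then pull the drawer out, take out the garlic press and lay it flat on the chopping board. Then push the drawer fully shut and put the mill and the spice jar back upright, each exactly where it stood at the start. Leave the garlic bulb and the honey jar where they are.

Things in the scene. Friction and masses are not known exactly. Their poses are not given: they have to be found in the camera images.
- mill: Turned dark-brown wooden pepper mill standing upright, 170 tall, 58 wide at the foot; a round head 48 wide (best grip, at 125 to 155 above the foot) with a small steel button on top; about 0.18 kg. Origin: centre of its underside, z up its axis. Stands in front of one half of the drawer, on the left or right of the knob (a second mill, far off at the left end of the worktop, is not meant).
- spice_jar: Slim round glass spice jar with a plastic cap, 50 in diameter, 110 tall (cap from 90 up, fixed), about 0.09 kg; grip it round the top at about 88 above its foot, which is higher than the drawer unit. Origin: centre of its underside, z up its axis. Stands in front of the other half of the drawer.
- press: Grey metal garlic press lying closed (its lever does not move), 180 long along its y, 28 wide along x, 39 high, about 0.21 kg. Origin: middle of its underside. At the start it lies lengthwise across the slightly open drawer, on the drawer's floor 16 above the worktop, half hidden under the unit's top; grip it across the 28 width at its middle, 20 to 25 above its underside.
- garlic: Garlic bulb, 43 x 45 x 40, loose on the chopping board. Origin: its underside. Leave it there.
- honey_jar: Honey jar with a broad cap, 68 in diameter, 92 tall, loose beside the drawer unit. Origin: centre of its underside. Leave it there.
- drawer_unit: Low wooden drawer unit fixed on the worktop, 155 deep (x), 270 wide (y), 80 high; two tea lights, 15 high, are fixed on the rear of its top. Origin: centre of its underside. Its front looks along its -x, at x = -77.5; the drawer slides out along -x.
- drawer (a joint): How far the drawer is pulled out: 0 fully shut (its front flush with the unit), 0.125 fully out; starts ajar at 0.05 to 0.06. About 1.5 N of friction, it stays where it is left. Its front is 246 wide, 12 thick and reaches 12 to 68 above the worktop; behind it is an open tray inside 226 wide and 109 deep, sides up to 52.
- knob (a point): Centre of the head of the drawer's round dark knob, 26 in diameter, 17 out from the drawer's front (the knob stands 26 proud), 40 above the worktop; moves with the drawer. Can be gripped from above across the unit's y to pull and to push the drawer.
- tray: Dark wooden serving tray fixed on the worktop, 170 (x) x 200 (y) outside, rim 6 thick and 22 high, floor 6 above the worktop; small bow handles on its two y ends. Origin: centre of its underside. The side area for the mill and the jar.
- board: Beech chopping board fixed on the worktop, 200 (x) x 300 (y) x 18 thick, so its top is 18 above the worktop. Origin: centre of its underside. The garlic bulb lies just on the robot side of its middle (15 to 30 towards -x); the strip along its far (+x) long edge is free. (Another board with a knife, far off at the left end of the worktop, is not meant.)
Things that resemble listed ones, but are neither listed nor needed, are in the scene too. Several things look just like the mill: the one meant starts farthest to the robot's left.

How it is judged:
On the way, in this order (a step that is already met when the one before it is completed fails the run):
1. mill and spice jar both stand upright on the tray (x of mill in the frame of tray between -0.08 and 0.08 m and y of mill in the frame of tray between -0.095 and 0.095 m and z of mill in the frame of tray between 0 and 0.015 m and angle between each of mill, spice_jar's own z axis and vertical below 0.15 rad and linear speed of each of mill, spice_jar below 0.02 m/s and angular speed of each of mill, spice_jar below 0.2 rad/s and x of spice_jar in the frame of tray between -0.08 and 0.08 m and y of spice_jar in the frame of tray between -0.095 and 0.095 m and z of spice_jar in the frame of tray between 0 and 0.015 m), for 0.2 s.
2. the drawer is pulled out by more than 80 mm, while mill and jar stand on the tray (all of step 1 and value of joint drawer above 0.08 m), for 0.1 s.
3. the press lies flat and still on the board (x of press in the frame of board between -0.095 and 0.095 m and y of press in the frame of board between -0.145 and 0.145 m and z of press in the frame of board between 0.01 and 0.03 m and angle between press's own z axis and vertical below 0.15 rad and linear speed of press below 0.02 m/s and angular speed of press below 0.2 rad/s), for 0.2 s.
4. the drawer is fully shut again (within 6 mm) (value of joint drawer below 0.006 m), for 0.1 s.
At the end, for the whole second after the job is handed in: Mill and spice jar stand upright (within 0.1 rad), released and at rest, each within 15 mm of where it stood at the start; the press lies flat and at rest on the board, its middle over the board; the drawer is shut to within 6 mm (all of step 3 and distance of each of mill, spice_jar from where it was at the start of the episode below 0.015 m and angle between each of mill, spice_jar's own z axis and vertical below 0.1 rad and linear speed of each of mill, spice_jar below 0.02 m/s and angular speed of each of mill, spice_jar below 0.2 rad/s and value of joint drawer below 0.006 m); the robot touches nothing.
It fails at once if the mill or the spice jar is tipped over (angle between any of mill, spice_jar's own z axis and vertical above 0.6 rad).
It fails at once if the garlic bulb or the honey jar is shifted by more than 20 mm (distance of any of garlic, honey_jar from where it was at the start of the episode above 0.02 m).
It also fails if it takes over 136 s, if anything falls off the work surface, if the arm or the gripper's body presses on something with over 40 N, if the wrist force passes 120 N, or if a joint passes its speed limit or range.

### The arm

A 6-joint arm with a two-finger parallel gripper is mounted at the origin on a cart in front of the work surface, level with it; the furniture and walls round the work are solid. World frame = base frame: x ahead of the robot, y to its left, z up, the work surface at z = 0. Lengths are in m, angles in rad, forces in N, time in s.
With the tool pointing down it reaches from about 0.3 to 0.875 m from the base axis. Payload 6.4 kg.
Tool frame: the origin (TCP) lies midway between the tips of the shut fingers; the grasp point (between the pads) lies 19 mm behind it (ctrl.tcp_to_grasp is the distance from the TCP to the grasp point, in m); z points along the fingers, y is the direction in which the jaws open and shut (so a half turn about z gives the same grasp; the last joint's range is limited). The gripper opens to 85 mm and grips with 20 to 120 N. Pads are 22 mm wide; open, the fingers measure 114 mm over their backs; the gripper's body (76 mm by 85 mm) begins 54 mm behind the grasp point. The pads swing forward as they close: fully open they stand 13 mm farther back than shut.
Start: joints at [0.975, 0.181, 1.607, -0, 1.354, -0.206], TCP at [0.218, 0.532, 0.231] pointing down, gripper open.
Joint ranges: [-2.99, 2.99], [-0.89, 2.07], [0.3, 2.58], [-1.14, 4.28], [0, 2.63], [-3.12, 3.12]. Speed limits (rad/s): [2.57, 2.57, 3.01, 3.14, 3.14, 3.14].

### API

Orientations are given as a unit quaternion [w, x, y, z].
In Python, from bench import monitor, imaging, order, spotter, ctrl gives the robot as it stands.
- The arm moves only by the shell command python3 -m pendant 'ROWS'. ROWS is JSON, a list that holds one entry, the list of rows, each a list of 5 numbers: the shift along the world's x, y, z in mm, then the turn about the world's z in degrees, then the finger opening in mm, from 0 to 85.4. A call has 1 to 8 rows; each row shifts and turns the commanded pose from where the row before left it; what a row does not reach is not made up. A row lasts 1/8 s, in which the tool goes at most 62.5 mm and 10.7 degrees, less where a joint would pass 70% of its speed; a pose out of reach is approached as far as the arm can. A call with a gripper value outside its range is refused whole. The fingers move at their own pace and stop on an object; the grip force is fixed at half the most. Time passes only in rows, so rows that do not move let the fingers close. It gives the time, the measured TCP pose, the force and the opening at its end, in the units of the state.
- monitor.get_obs(): the state, without advancing time (a new reading comes with each control period).
- imaging.camera(name): name is "side" or "top"; returns a dict with "img" (384x512x3 uint8, red, green, blue), "vfov" (degrees; the focal length in pixels is half the picture's height over the tangent of half this angle, whatever the lens; pixels are square), "cx", "cy" (the principal point, pixels), "origin" and "orientation" of the camera in the world. Camera axes: x right, y down, z forward; pixel columns grow to the right and rows downward; lengths in m; the calibration is good to about 2 mm. A picture is of the moment at which its call begins. There is no depth.
- order.hand_in(): hands the job in, once; it reports no verdict.
Trained networks look in the newest picture that a camera, given by its name, has taken for a name from the list of things; names that differ only in an ending like _2 or _b are one class to them, and where a whole thing is asked for, a point or a joint stands for the part that bears it (a point fixed in the world has none). Each returns a list of dicts, best first, with "confidence" (0 to 1); they miss things now and then, are a little off and sometimes report something else, mostly with a low value. They report only what shows in the picture. A call takes as long as a camera call. They do not tell look-alikes from the thing itself.
- spotter.recognise(camera, thing): "at" ([x, y, z] in m, in the coordinates of the camera as it stood for that picture, good to about 4 mm: the middle of the surface that is visible of it).
- spotter.tip_of(camera, thing): "at" ([x, y, z] in m, in the coordinates of the camera as it stood for that picture, good to about 4 mm: a listed point, or the origin of a listed thing).
The state is a dict: "time_s": time; "q": joint angles; "dq": joint speeds; "joint_efforts": joint torques, N m; "eef_pos": TCP position; "eef_rot": TCP orientation; "wrist_force": force on the tool from outside, world axes, zero at the start; "torque": the same for the moment, N m; "opening": opening from 0.0 (shut) to 1.0 (fully open).
Only numpy, scipy, OpenCV 4.12 (cv2) and the standard library are available. Lean on these libraries where they do the work, as an engineer would, in place of code of your own. Each camera call takes 0.05 s, during which the arm holds its last target. There are 200 camera calls.

## Working session

There is one attempt and no reset: what is moved stays moved. The work goes in short steps, Python scripts to look and compute and a shell command to move; the robot and the scene stay as the last step left them, time stands still between calls to the robot, and variables do not carry over. Pictures are saved under pics/ and viewed, about 12 in all and at most 16, crops included, and the job is handed in when it is done.

```bash
mkdir -p pics
cat > h.py <<'E'
import numpy as np, cv2
from scipy.spatial.transform import Rotation as R
from bench import monitor, imaging, order, spotter, ctrl
def cam(n):
    c=imaging.camera(n); q=np.array(c["orientation"]); c["R"]=R.from_quat(q[[1,2,3,0]]).as_matrix(); c["f"]=c["img"].shape[0]/2/np.tan(np.radians(c["vfov"]/2)); c["o"]=np.array(c["origin"]); return c
def px(c,p):
    v=c["R"].T@(np.array(p)-c["o"]); return np.round([c["cx"]+c["f"]*v[0]/v[2],c["cy"]+c["f"]*v[1]/v[2]],0)
def ray(c,u,v,z):
    d=c["R"]@np.array([(u-c["cx"])/c["f"],(v-c["cy"])/c["f"],1]); return c["o"]+d*(z-c["o"][2])/d[2]
def save(c,n,crop=None,s=1):
    i=c["img"][...,::-1]
    if crop: i=i[crop[1]:crop[3],crop[0]:crop[2]]
    cv2.imwrite("pics/"+n,cv2.resize(i,None,fx=s,fy=s,interpolation=cv2.INTER_CUBIC))
def tips(n,c,things,kind="tip_of"):
    for t in things:
        for d in getattr(spotter,kind)(n,t)[:5]:
            p=c["o"]+c["R"]@np.array(d["at"]); print(n,t,round(d["confidence"],2),p.round(3),px(c,p))
E
python3 - <<'E'
from h import *
T=["mill","spice_jar","press","garlic","honey_jar","drawer_unit","knob","tray","board"]
for n in("top","side"):
    c=cam(n); save(c,n+"0.png",None,1.5); print(n,c["o"],c["f"],c["R"].tolist()); tips(n,c,T)
print(monitor.get_obs(),ctrl.tcp_to_grasp)
E
```

```text
top [0.53706616 0.18996739 0.8976541 ] 403.9174032208309 [[0.006110404051831544, -0.9996278705222524, 0.026585398952636306], [-0.9999050784589979, -0.005779463918996594, 0.012507272632937829], [-0.012348968954085993, -0.026659299914973227, -0.9995682991641016]]
top mill 0.7 [ 0.697 -0.009 -0.002] [350. 131.]
top mill 0.65 [ 0.567  0.122 -0.002] [291. 188.]
top mill 0.59 [ 0.609  0.007 -0.001] [343. 170.]
top spice_jar 0.67 [ 0.563  0.287 -0.002] [217. 190.]
top spice_jar 0.61 [ 0.646  0.396 -0.005] [170. 153.]
top press 0.65 [0.676 0.22  0.018] [247. 138.]
top garlic 0.52 [0.399 0.347 0.017] [188. 265.]
top honey_jar 0.74 [0.647 0.393 0.001] [170. 152.]
top drawer_unit 0.83 [0.76  0.21  0.001] [252. 102.]
top knob 0.87 [0.604 0.205 0.042] [254. 170.]
top tray 0.95 [0.411 0.06  0.002] [319. 259.]
top tray 0.39 [0.421 0.342 0.001] [192. 254.]
top tray 0.19 [0.762 0.212 0.   ] [252. 101.]
top board 0.85 [0.423 0.343 0.001] [191. 253.]
side [ 0.62424424 -0.71767717  0.45629561] 371.32311317752067 [[0.9962990587658428, 0.05644870701823708, -0.06482074496845075], [0.08133020459091982, -0.3
[... 703 characters left out ...]
{'time_s': 1.0, 'q': array([ 9.74725794e-01,  1.80811303e-01,  1.60702041e+00,  3.84407589e-05,
        1.35379971e+00, -2.06260354e-01]), 'dq': array([ 2.62942180e-04, -1.54956313e-03, -2.39259097e-03, -1.21979241e-03,
        8.77251238e-05,  2.26158733e-04]), 'joint_efforts': array([-1.61023399e-04, -4.44860494e+01, -3.51681626e+01, -2.28114313e-04,
        8.01545684e-04, -2.91263189e-05]), 'eef_pos': array([0.21846189, 0.53188872, 0.23127222]), 'eef_rot': array([-2.48488134e-05,  1.93677483e-01,  9.81065254e-01, -1.05160484e-05]), 'wrist_force': array([ 0.26595503,  0.39115076, -0.41054582]), 'torque': array([-0.02736428,  0.00346115,  0.03400178]), 'opening': 0.9985471783189307} 0.0187
```

View pics/top0.png

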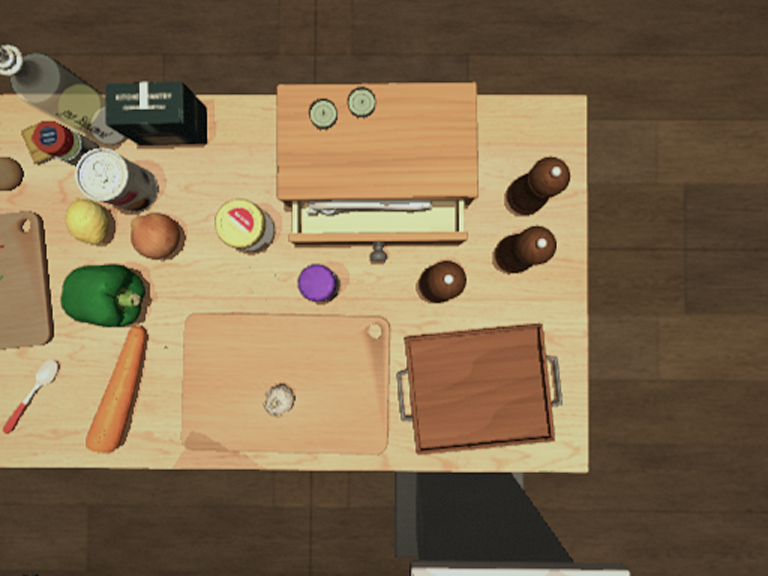

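View pics/side0.png

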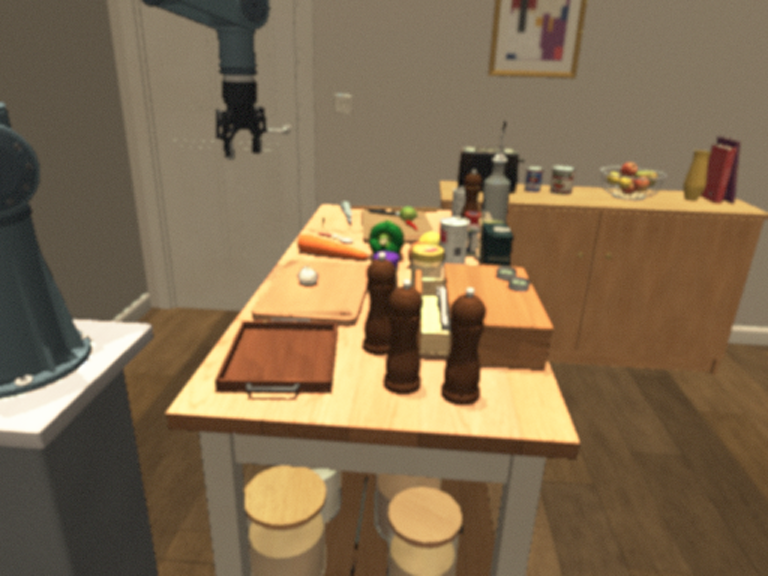

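The mill candidates in the top view (1.5x pixels) have their heads at (448,280), (541,243) and (556,172). Image left is +y, so the one at (448,280), y≈0.12, is farthest left and stands in front of the drawer's right half. The other two stand to the right of the drawer. The purple cap at (317,283) is the spice jar. I'll confirm with a crop and refine.

Run:
```python
from h import *
c=cam("top"); save(c,"top1.png",(170,50,400,310),2.3)
g=lambda u,v,z:ray(c,u/1.5,v/1.5,z).round(4)
print("mill",g(448.5,280,.17),"jar",g(317.5,283,.11))
print("unit front top",g(277,199,.08),g(477,198,.08),"drawer front",g(289,239,.068),g(467,240,.068))
print("press ends",g(308,208,.05),g(431,205,.05),"knob",g(378,256,.04))
print("tray",g(405,338,.022),g(542,325,.022),g(553,438,.022),g(419,450,.022))
print("board",g(186,316,.018),g(388,317,.018),g(388,452,.018),g(182,449,.018))
tips("top",c,["mill","spice_jar","press"],"recognise")
```

```text
mill [0.5647 0.1211 0.17  ] jar [0.5621 0.2858 0.11  ]
unit front top [0.6769 0.3456 0.08  ] [0.6793 0.0745 0.08  ] drawer front [0.6237 0.3308 0.068 ] [0.6235 0.0863 0.068 ]
press ends [0.6695 0.3075 0.05  ] [0.6744 0.1346 0.05  ] knob [0.6031 0.2088 0.04  ]
tray [0.4862 0.1695 0.022 ] [ 0.5063 -0.0275  0.022 ] [ 0.3448 -0.043   0.022 ] [0.326  0.1486 0.022 ]
board [0.5158 0.4884 0.018 ] [0.5162 0.1942 0.018 ] [0.3218 0.193  0.018 ] [0.3234 0.4914 0.018 ]
top mill 0.82 [0.604 0.019 0.146] [353. 167.]
top mill 0.59 [0.692 0.003 0.142] [361. 120.]
top spice_jar 0.84 [0.562 0.282 0.11 ] [213. 189.]
```

View pics/top1.png

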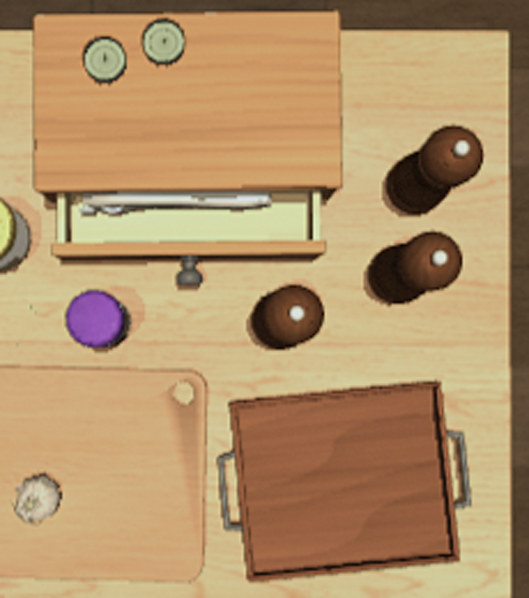

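Confirmed: the leftmost mill, with its head at crop (297,313), is the one meant. It stands at (0.565, 0.121). The jar is at (0.562, 0.285). I'll move over the mill with the jaws along y.

```bash
python3 -m pendant '[[[35,-41,0,2.8,85],[35,-41,0,2.8,85],[35,-41,0,2.8,85],[35,-41,0,2.8,85],[35,-41,0,2.8,85],[35,-41,0,2.8,85],[35,-41,0,2.8,85],[35,-41,0,2.7,85]]]'
python3 -m pendant '[[[33,-41,0,0,85],[33,-42,0,0,85],[0,0,0,0,85],[0,0,0,0,85]]]'
```

```text
time_s: 2.2
eef_pos: [0.4995, 0.2024, 0.2315]
eef_rot: [0.0, -0.0, 1.0, 0.0]
wrist_force: [0.7, 0.2, -0.2]
opening: 0.993
time_s: 2.7
eef_pos: [0.5641, 0.121, 0.231]
eef_rot: [-0.0, 0.001, 1.0, 0.0]
wrist_force: [-0.3, 0.5, -0.8]
opening: 0.99
```

```bash
python3 -m pendant '[[[0,0,-40,0,85],[0,0,-40,0,85],[0,0,-34,0,85],[0,0,0,0,85],[0,0,0,0,30],[0,0,0,0,30],[0,0,0,0,30],[0,0,0,0,30]]]'
python3 -m pendant '[[[0,0,0,0,30],[0,0,0,0,30],[0,0,10,0,30],[0,0,20,0,30],[0,0,0,0,30]]]'
python3 - <<'E'
from h import *
c=cam("side"); save(c,"side1.png",(150,80,370,290),2.3)
E
```

```text
time_s: 3.7
eef_pos: [0.5662, 0.1213, 0.1199]
eef_rot: [0.002, 0.0, 1.0, 0.0]
wrist_force: [-1.4, 1.2, 5.2]
opening: 0.543
time_s: 4.32
eef_pos: [0.5659, 0.1208, 0.1495]
eef_rot: [0.002, 0.0, 1.0, -0.0]
wrist_force: [-0.2, 0.0, -2.3]
opening: 0.544
```

View pics/side1.png

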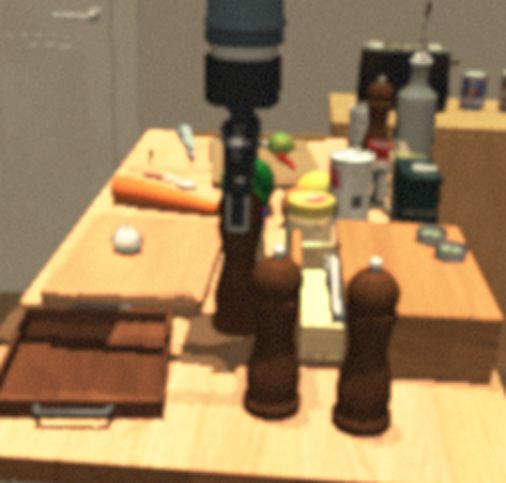

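The mill is gripped and lifted; its foot at crop (235,325) is clear of the worktop. Next it goes to the tray.

```bash
python3 -m pendant '[[[0,0,25,0,30],[-30,-23,0,0,30],[-30,-23,0,0,30],[-30,-23,0,0,30],[-30,-23,0,0,30],[-25,-21,0,0,30],[0,0,0,0,30],[0,0,-20,0,30]]]'
python3 -m pendant '[[[0,0,-20,0,30],[0,0,-5,0,30],[0,0,-3,0,30],[0,0,0,0,30],[0,0,0,0,85],[0,0,0,0,85],[0,0,0,0,85],[0,0,0,0,85]]]'
python3 -m pendant '[[[0,0,30,0,85],[0,0,40,0,85],[0,0,40,0,85],[0,40,0,0,85],[15,50,0,0,85],[50,35,0,0,85],[50,35,0,0,85],[38,0,0,0,85]]]'
python3 - <<'E'
from h import *
print(monitor.get_obs()["eef_pos"])
c=cam("side"); save(c,"side2.png",(100,80,320,290),2.3); tips("side",c,["mill"])
E
```

```text
time_s: 5.38
eef_pos: [0.421, 0.0075, 0.1532]
eef_rot: [0.002, 0.001, 1.0, -0.0]
wrist_force: [0.4, 0.0, -2.0]
opening: 0.538
time_s: 6.38
eef_pos: [0.4195, 0.0079, 0.1242]
eef_rot: [-0.0, 0.0, 1.0, 0.0]
wrist_force: [0.4, -0.9, 0.5]
opening: 0.997
time_s: 7.38
eef_pos: [0.5738, 0.1705, 0.2338]
eef_rot: [-0.0, -0.001, 1.0, 0.0]
wrist_force: [-0.0, 0.7, 0.1]
opening: 0.999
[0.57375988 0.17052565 0.23376522]
side mill 0.89 [ 0.701 -0.01  -0.   ] [308. 264.]
side mill 0.86 [0.606 0.011 0.001] [266. 256.]
side mill 0.76 [0.421 0.008 0.009] [185. 248.]
side mill 0.18 [0.598 0.207 0.036] [267. 206.]
```

View pics/side2.png

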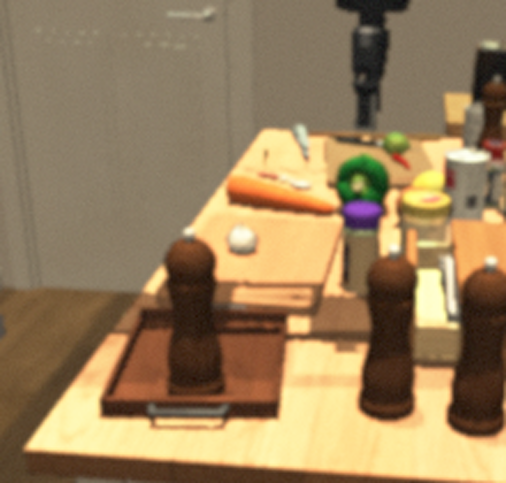

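The mill stands upright on the tray at crop (195,330). Next is the jar, purple cap at (362,213).

```bash
python3 -m pendant '[[[-6,50,0,0,85],[-6,50,0,0,85],[0,15,0,0,85],[0,0,-50,0,85],[0,0,-50,0,85],[0,0,-46,0,85],[0,0,-20,0,85],[0,0,0,0,85]]]'
python3 -m pendant '[[[0,0,0,0,30],[0,0,0,0,30],[0,0,0,0,30],[0,0,0,0,30],[0,0,0,0,30]]]'
python3 -m pendant '[[[0,0,15,0,30],[0,0,30,0,30],[0,0,0,0,30]]]'
python3 - <<'E'
from h import *
c=cam("side"); save(c,"side3.png",(130,80,350,290),2.3)
E
```

```text
time_s: 8.48
eef_pos: [0.5597, 0.2821, 0.0673]
eef_rot: [-0.001, 0.001, 1.0, -0.0]
wrist_force: [-0.8, 0.1, -0.2]
opening: 0.991
time_s: 9.1
eef_pos: [0.5623, 0.2837, 0.0709]
eef_rot: [0.002, 0.0, 1.0, 0.001]
wrist_force: [-0.0, 0.1, 7.2]
opening: 0.558
time_s: 9.48
eef_pos: [0.5627, 0.2836, 0.117]
eef_rot: [0.003, 0.0, 1.0, 0.001]
wrist_force: [0.0, -0.5, -1.0]
opening: 0.559
```

View pics/side3.png

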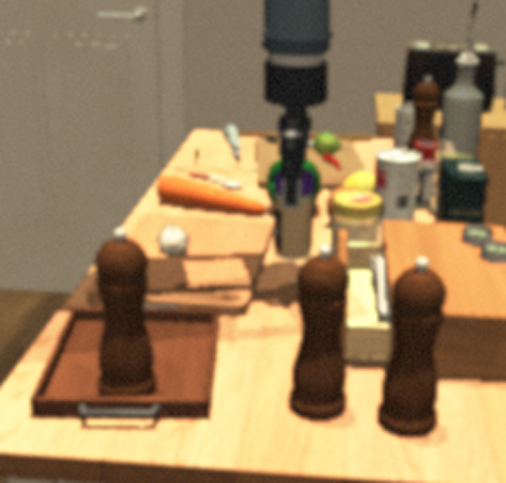

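The jar is held, its foot at crop (293,250) clear of the worktop. Now to the tray's left part.

```bash
python3 -m pendant '[[[-38,-40,5,0,30],[-38,-40,0,0,30],[-38,-40,0,0,30],[-39,-42,0,0,30],[0,0,0,0,30],[0,0,-25,0,30],[0,0,-13,0,30],[0,0,-5,0,30]]]'
python3 -m pendant '[[[0,0,0,0,30],[0,0,0,0,85],[0,0,0,0,85],[0,0,0,0,85],[0,0,0,0,85],[0,0,0,0,85]]]'
python3 -m pendant '[[[0,0,30,0,85],[0,0,50,0,85],[0,0,50,0,85],[0,30,0,0,85],[0,50,0,0,85],[0,50,0,0,85],[0,0,0,0,85],[0,0,0,0,85]]]'
python3 - <<'E'
from h import *
c=cam("side"); tips("side",c,["spice_jar","knob","mill"])
d=cam("top"); save(d,"top2.png",(170,50,400,310),2.3); tips("top",d,["spice_jar","knob","mill","press"])
E
```

```text
time_s: 10.52
eef_pos: [0.409, 0.1216, 0.0761]
eef_rot: [0.001, 0.0, 1.0, 0.001]
wrist_force: [-5.3, 8.8, 32.0]
opening: 0.555
time_s: 11.28
eef_pos: [0.4075, 0.1208, 0.0752]
eef_rot: [-0.0, 0.0, 1.0, 0.0]
wrist_force: [0.2, -0.0, 0.9]
opening: 0.993
time_s: 12.28
eef_pos: [0.4072, 0.2506, 0.205]
eef_rot: [-0.0, -0.0, 1.0, -0.0]
wrist_force: [0.6, -0.7, 0.7]
opening: 0.994
side spice_jar 0.54 [0.407 0.123 0.01 ] [191. 224.]
side knob 0.67 [0.604 0.208 0.038] [269. 205.]
side knob 0.67 [0.419 0.009 0.006] [185. 249.]
side mill 0.71 [ 0.608  0.01  -0.001] [266. 257.]
side mill 0.59 [0.423 0.011 0.006] [186. 249.]
side mill 0.56 [ 0.699 -0.008  0.003] [307. 262.]
top spice_jar 0.94 [0.409 0.123 0.005] [291. 260.]
top knob 0.59 [0.605 0.209 0.04 ] [252. 170.]
top mill 0.97 [0.612 0.01  0.001] [342. 168.]
top mill 0.81 [ 0.699 -0.008 -0.   ] [350. 130.]
top mill 0.57 [0.423 0.009 0.006] [343. 254.]
top press 0.89 [0.674 0.221 0.018] [247. 139.]
```

View pics/top2.png

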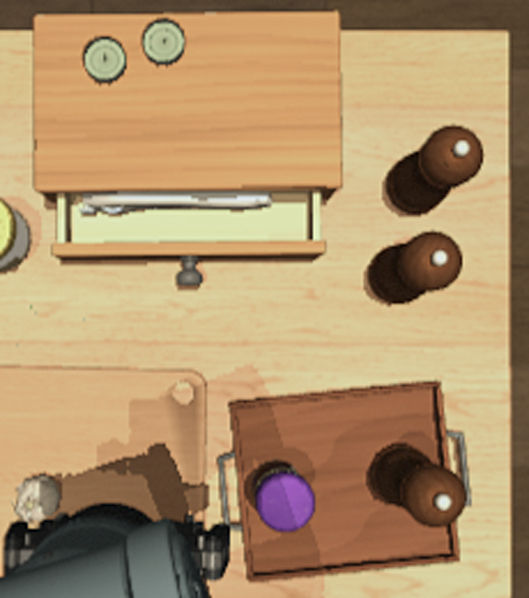

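Both stand on the tray: cap at crop (285,500), mill at (430,490). The knob is at (0.604, 0.209), crop (189,275). I'll grip it and pull.

```bash
python3 -m pendant '[[[50,-14,0,0,85],[50,-14,0,0,85],[50,-14,0,0,85],[45,0,0,0,60],[0,0,-50,0,60],[0,0,-50,0,60],[0,0,-50,0,60],[0,0,-25,0,60]]]'
python3 -m pendant '[[[0,0,-12,0,60],[0,0,0,0,60],[0,0,0,0,10],[0,0,0,0,10],[0,0,0,0,10],[0,0,0,0,10],[0,0,0,0,10]]]'
```

```text
time_s: 13.72
eef_pos: [0.6003, 0.2083, 0.0266]
eef_rot: [-0.003, 0.0, 1.0, -0.0]
wrist_force: [-0.4, -0.6, -0.3]
opening: 0.704
time_s: 14.6
eef_pos: [0.6037, 0.2095, 0.0201]
eef_rot: [0.001, 0.0, 1.0, 0.0]
wrist_force: [-0.7, 1.5, 6.1]
opening: 0.259
```

```bash
python3 -m pendant '[[[-6,0,0,0,10],[-10,0,0,0,10],[-12,0,0,0,10],[-12,0,0,0,10],[-12,0,0,0,10],[-8,0,0,0,10],[-4,0,0,0,10],[0,0,0,0,10]]]'
python3 -m pendant '[[[0,0,0,0,50],[0,0,0,0,50],[0,0,0,0,50],[0,0,40,0,50],[0,0,60,0,50],[0,0,60,0,50],[-30,40,40,0,50],[-30,40,0,0,50]]]'
python3 -m pendant '[[[-30,40,0,0,50],[0,0,0,0,50]]]'
python3 - <<'E'
from h import *
d=cam("top"); save(d,"top3.png",(170,80,330,220),4); tips("top",d,["press","knob"]); tips("top",d,["press"],"recognise")
c=cam("side"); tips("side",c,["press","knob"])
E
```

```text
time_s: 15.6
eef_pos: [0.5394, 0.2085, 0.0201]
eef_rot: [0.001, 0.0, 1.0, -0.0]
wrist_force: [-1.0, -2.6, 11.2]
opening: 0.254
time_s: 16.6
eef_pos: [0.481, 0.2892, 0.2217]
eef_rot: [0.004, 0.001, 1.0, 0.001]
wrist_force: [0.7, 0.6, -0.3]
opening: 0.587
time_s: 16.85
eef_pos: [0.4468, 0.3302, 0.2171]
eef_rot: [-0.0, -0.002, 1.0, 0.0]
wrist_force: [1.2, -1.1, 0.4]
opening: 0.584
top press 0.9 [0.612 0.219 0.018] [247. 167.]
top press 0.53 [0.539 0.209 0.042] [252. 201.]
top knob 0.59 [0.537 0.203 0.04 ] [254. 202.]
top press 0.86 [0.616 0.234 0.049] [240. 164.]
```

View pics/top3.png

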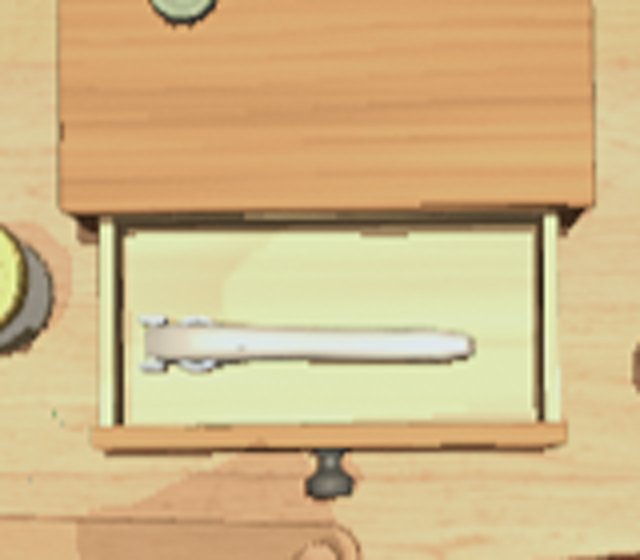

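The press lies in the open drawer along y, from crop (145,344) to (472,345), with its middle near (0.611, 0.220). I'll turn the jaws along x and narrow them so they clear the drawer front.

```bash
python3 -m pendant '[[[21,-14,0,-10,48],[21,-14,0,-10,48],[21,-14,0,-10,48],[21,-14,0,-10,48],[21,-14,0,-10,48],[20,-13,0,-10,48],[20,-13,0,-10,48],[20,-14,0,-10,48]]]'
python3 -m pendant '[[[0,0,0,-10,48],[0,0,0,0,48],[0,0,-50,0,48],[0,0,-40,0,48],[0,0,-20,0,48],[0,0,0,0,48]]]'
python3 - <<'E'
from h import *
d=cam("top"); save(d,"top4.png",(170,80,330,220),4)
c=cam("side"); 
o=monitor.get_obs(); print(o["eef_pos"],o["eef_rot"],o["opening"])
E
```

```text
time_s: 18.2
eef_pos: [0.6152, 0.2165, 0.2171]
eef_rot: [-0.0, 0.646, 0.764, -0.0]
wrist_force: [-0.0, 0.1, -0.3]
opening: 0.56
time_s: 18.95
eef_pos: [0.6133, 0.2177, 0.106]
eef_rot: [-0.001, 0.707, 0.707, -0.001]
wrist_force: [-0.1, -0.1, 0.8]
opening: 0.561
[0.61533694 0.2181413  0.10897676] [6.94451467e-04 7.06950753e-01 7.07261780e-01 9.61543560e-04] 0.5645331811928952
```

```bash
python3 -m pendant '[[[-2,2,-40,0,48],[0,0,-30,0,48],[0,0,-13,0,48],[0,0,-5,0,48],[0,0,0,0,48]]]'
python3 -m pendant '[[[0,0,0,0,10],[0,0,0,0,10],[0,0,0,0,10],[0,0,0,0,10],[0,0,0,0,10]]]'
python3 -m pendant '[[[0,0,10,0,10],[0,0,30,0,10],[0,0,40,0,10],[0,0,40,0,10],[0,0,0,0,10]]]'
python3 - <<'E'
from h import *
c=cam("side"); save(c,"side4.png",(170,60,370,260),3)
E
```

```text
time_s: 19.68
eef_pos: [0.6172, 0.2202, 0.0254]
eef_rot: [0.003, 0.707, 0.707, 0.004]
wrist_force: [-0.5, -2.7, 13.9]
opening: 0.567
time_s: 20.3
eef_pos: [0.6155, 0.2204, 0.0233]
eef_rot: [0.002, 0.707, 0.707, 0.003]
wrist_force: [-0.2, -0.8, 10.3]
opening: 0.237
time_s: 20.92
eef_pos: [0.615, 0.2205, 0.1442]
eef_rot: [0.002, 0.707, 0.707, 0.003]
wrist_force: [0.1, 0.2, -2.6]
opening: 0.23
```

View pics/side4.png

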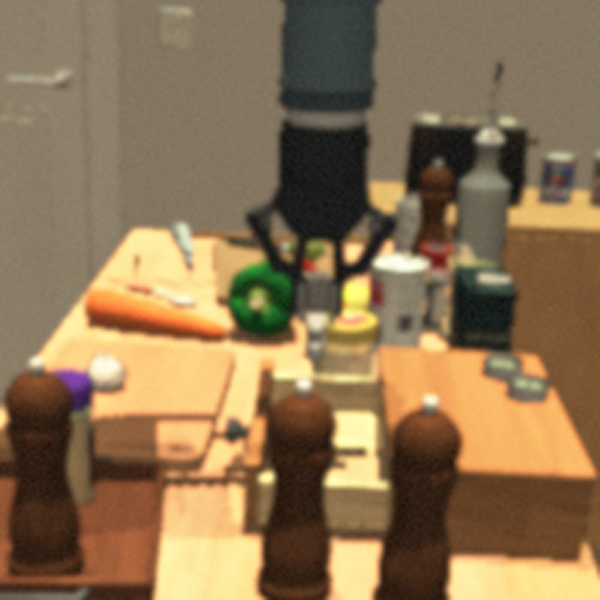

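The press is held and lifted, and the drawer is empty. I'll take it to the board's far strip, at about (0.486, 0.34).

```bash
python3 -m pendant '[[[-30,20,0,0,10],[-33,33,0,0,10],[-33,33,0,0,10],[-33,34,0,0,10],[0,0,0,0,10],[0,0,-45,0,10],[0,0,-40,0,10],[0,0,-20,0,10]]]'
python3 -m pendant '[[[0,0,-6,0,10],[0,0,-4,0,10],[0,0,0,0,10]]]'
```

```text
time_s: 21.98
eef_pos: [0.4813, 0.3382, 0.0306]
eef_rot: [-0.001, 0.708, 0.707, -0.003]
wrist_force: [0.3, 0.4, -2.4]
opening: 0.234
time_s: 22.35
eef_pos: [0.4845, 0.3403, 0.0258]
eef_rot: [0.001, 0.707, 0.707, 0.001]
wrist_force: [1.1, -0.0, -2.1]
opening: 0.234
```

```bash
python3 -m pendant '[[[0,0,-2,0,10],[0,0,0,0,10]]]'
```

```text
time_s: 22.6
eef_pos: [0.4847, 0.3405, 0.0253]
eef_rot: [0.001, 0.707, 0.707, 0.001]
wrist_force: [-4.1, -3.6, 12.7]
opening: 0.232
```

Contact. I'll release with a limited opening and go up, then look.

```bash
python3 -m pendant '[[[0,0,0,0,48],[0,0,0,0,48],[0,0,0,0,48],[0,0,0,0,48],[0,0,30,0,48],[0,0,50,0,48],[0,0,50,0,48],[0,0,50,0,48]]]'
python3 -m pendant '[[[0,-40,0,10,48],[0,-40,0,10,48],[0,-40,0,10,48],[0,-10,0,10,48],[0,0,0,10,48],[0,0,0,10,48],[0,0,0,10,48],[0,0,0,10,48]]]'
python3 -m pendant '[[[0,0,0,10,48],[0,0,0,0,48]]]'
python3 - <<'E'
from h import *
c=cam("side"); save(c,"side5.png",(110,110,330,275),3); tips("side",c,["press","knob","garlic","honey_jar"])
d=cam("top"); tips("top",d,["press","knob","garlic","honey_jar"])
E
```

```text
time_s: 23.6
eef_pos: [0.483, 0.3398, 0.2038]
eef_rot: [-0.0, 0.707, 0.707, -0.0]
wrist_force: [0.7, -0.3, 0.4]
opening: 0.559
time_s: 24.6
eef_pos: [0.4831, 0.2099, 0.2022]
eef_rot: [-0.0, 0.085, 0.996, -0.0]
wrist_force: [-0.0, -0.2, -0.5]
opening: 0.559
time_s: 24.85
eef_pos: [0.4831, 0.2099, 0.2022]
eef_rot: [-0.0, 0.001, 1.0, -0.0]
wrist_force: [-0.4, 0.2, 0.3]
opening: 0.568
side press 0.52 [0.485 0.34  0.018] [232. 191.]
side knob 0.61 [0.542 0.208 0.04 ] [246. 203.]
side knob 0.5 [0.394 0.355 0.021] [204. 187.]
side garlic 0.49 [0.393 0.351 0.02 ] [204. 188.]
side honey_jar 0.74 [ 0.646  0.396 -0.001] [284. 193.]
top knob 0.83 [0.546 0.205 0.043] [254. 197.]
top knob 0.4 [0.649 0.397 0.002] [168. 151.]
top honey_jar 0.59 [0.647 0.392 0.001] [171. 152.]
```

View pics/side5.png

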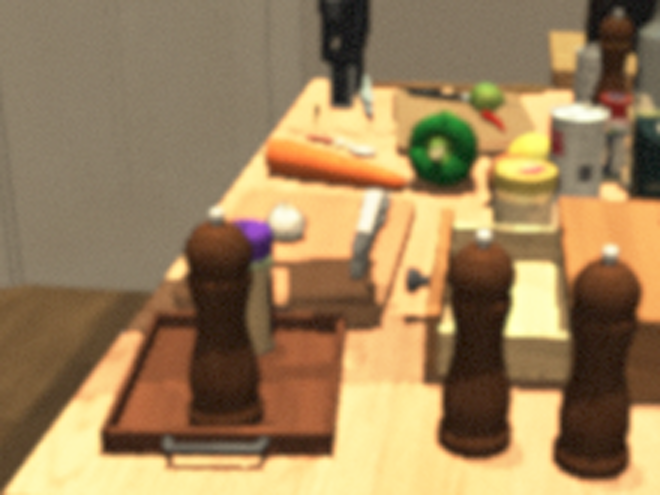

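The press lies flat on the board at crop (370,235). Now I'll grip the knob at (415,278) and push it shut.

```bash
python3 -m pendant '[[[30,-2,0,0,55],[30,0,0,0,55],[0,0,-50,0,55],[0,0,-50,0,55],[0,0,-50,0,55],[0,0,-22,0,55],[0,0,-10,0,55],[0,0,0,0,55]]]'
python3 -m pendant '[[[0,0,0,0,10],[0,0,0,0,10],[0,0,0,0,10],[0,0,0,0,10],[0,0,0,0,10]]]'
```

```text
time_s: 26.35
eef_pos: [0.5432, 0.2079, 0.0203]
eef_rot: [-0.0, 0.0, 1.0, -0.0]
wrist_force: [0.6, 0.8, -0.1]
opening: 0.645
time_s: 26.98
eef_pos: [0.5445, 0.2086, 0.0221]
eef_rot: [0.001, 0.0, 1.0, 0.001]
wrist_force: [-0.4, 1.8, 7.0]
opening: 0.251
```

```bash
python3 -m pendant '[[[8,0,0,0,10],[15,0,0,0,10],[20,0,0,0,10],[20,0,0,0,10],[20,0,0,0,10],[15,0,0,0,10],[8,0,0,0,10],[0,0,0,0,10]]]'
python3 -m pendant '[[[5,0,0,0,10],[3,0,0,0,10],[0,0,0,0,10]]]'
```

```text
time_s: 27.98
eef_pos: [0.6511, 0.2102, 0.0221]
eef_rot: [0.002, 0.0, 1.0, 0.002]
wrist_force: [1.5, 7.0, 3.8]
opening: 0.255
time_s: 28.35
eef_pos: [0.6583, 0.2102, 0.0221]
eef_rot: [0.002, 0.0, 1.0, 0.002]
wrist_force: [1.3, 7.4, 4.1]
opening: 0.253
```

```bash
python3 -m pendant '[[[2,0,0,0,10],[2,0,0,0,10],[0,0,0,0,10]]]'
python3 -m pendant '[[[2,0,0,0,10],[0,0,0,0,10]]]'
```

```text
time_s: 28.72
eef_pos: [0.6621, 0.2103, 0.0221]
eef_rot: [0.001, 0.0, 1.0, 0.002]
wrist_force: [-0.9, 7.4, 4.9]
opening: 0.254
time_s: 28.98
eef_pos: [0.6622, 0.2103, 0.022]
eef_rot: [-0.001, -0.0, 1.0, 0.001]
wrist_force: [-7.9, 6.0, 9.3]
opening: 0.249
```

The position has stopped and the force is rising, so the drawer is shut. I'll release, back off and check from above.

```bash
python3 -m pendant '[[[0,0,0,0,50],[0,0,0,0,50],[0,0,0,0,50],[0,0,50,0,50],[0,0,50,0,50],[0,0,55,0,50],[0,0,55,0,85],[-40,-40,0,0,85]]]'
python3 -m pendant '[[[-40,-40,0,0,85],[-40,-40,0,0,85],[-40,-40,0,0,85],[-40,-40,0,0,85],[-40,0,0,0,85],[0,0,0,0,85],[0,0,0,0,85]]]'
python3 - <<'E'
from h import *
d=cam("top"); save(d,"top5.png",(170,50,400,310),2.3); tips("top",d,["press","knob","garlic"])
c=cam("side"); tips("side",c,["knob","mill","spice_jar"])
print(monitor.get_obs()["eef_pos"])
E
```

```text
time_s: 29.98
eef_pos: [0.6282, 0.169, 0.2377]
eef_rot: [0.007, -0.001, 1.0, 0.001]
wrist_force: [0.3, -1.5, -0.9]
opening: 0.973
time_s: 30.85
eef_pos: [0.424, 0.0076, 0.2309]
eef_rot: [0.001, 0.001, 1.0, -0.0]
wrist_force: [0.2, 0.1, 0.1]
opening: 0.995
top press 0.73 [0.483 0.343 0.02 ] [190. 226.]
top knob 0.95 [0.663 0.207 0.04 ] [253. 143.]
top garlic 0.59 [0.4   0.348 0.019] [188. 265.]
side knob 0.65 [0.488 0.342 0.022] [233. 190.]
side knob 0.56 [0.663 0.208 0.039] [291. 206.]
side mill 0.95 [0.607 0.01  0.003] [266. 255.]
side mill 0.78 [ 0.699 -0.009 -0.   ] [307. 264.]
side mill 0.7 [0.421 0.01  0.009] [186. 248.]
side spice_jar 0.7 [0.406 0.124 0.008] [191. 225.]
[0.42341285 0.00806341 0.23013627]
```

View pics/top5.png

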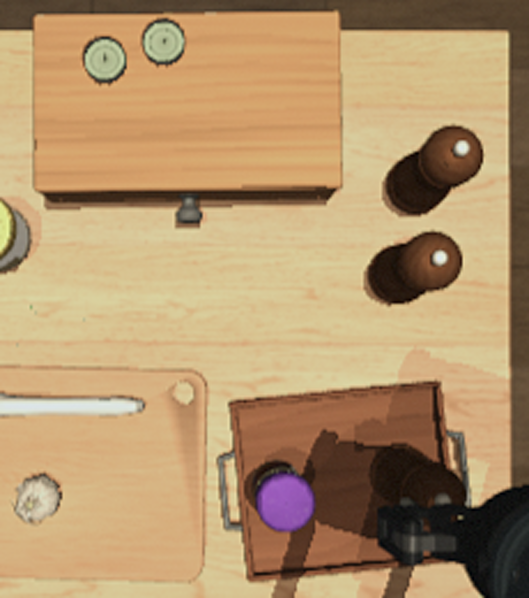

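The drawer is shut (knob at crop (189,210), x=0.663). The press lies on the board at crop (70,405) and the garlic is undisturbed. Next, the mill goes back.

```bash
python3 -m pendant '[[[-3,0,-40,0,85],[0,0,-40,0,85],[0,0,-26,0,85],[0,0,0,0,85],[0,0,0,0,85]]]'
python3 -m pendant '[[[0,0,0,0,30],[0,0,0,0,30],[0,0,0,0,30],[0,0,0,0,30],[0,0,0,0,30],[0,0,0,0,30]]]'
python3 -m pendant '[[[0,0,15,0,30],[0,0,30,0,30],[30,23,0,0,30],[30,23,0,0,30],[30,23,0,0,30],[30,23,0,0,30],[24,21,0,0,30],[0,0,0,0,30]]]'
```

```text
time_s: 31.88
eef_pos: [0.421, 0.0078, 0.1253]
eef_rot: [0.001, 0.0, 1.0, -0.0]
wrist_force: [-0.1, 0.6, 0.6]
opening: 0.996
time_s: 32.62
eef_pos: [0.4214, 0.0079, 0.1258]
eef_rot: [0.001, 0.0, 1.0, -0.0]
wrist_force: [-0.3, 2.1, 7.0]
opening: 0.538
time_s: 33.62
eef_pos: [0.5652, 0.1221, 0.1699]
eef_rot: [0.0, -0.001, 1.0, 0.0]
wrist_force: [-0.7, -0.3, -2.7]
opening: 0.54
```

```bash
python3 -m pendant '[[[0,-1,-25,0,30],[0,0,-17,0,30],[0,0,-5,0,30],[0,0,-2,0,30],[0,0,0,0,30]]]'
```

```text
time_s: 34.25
eef_pos: [0.5646, 0.1198, 0.121]
eef_rot: [0.001, 0.0, 1.0, -0.0]
wrist_force: [0.8, 1.0, -2.2]
opening: 0.543
```

```bash
python3 -m pendant '[[[1,1,-2,0,30],[0,0,0,0,30]]]'
python3 -m pendant '[[[0,0,0,0,85],[0,0,0,0,85],[0,0,0,0,85],[0,0,0,0,85],[0,0,30,0,85],[0,0,40,0,85],[0,0,40,0,85],[0,0,0,0,85]]]'
python3 -m pendant '[[[-40,0,0,0,85],[-40,0,0,0,85],[-40,0,0,0,85],[-38,0,0,0,85],[0,0,-30,0,85],[0,0,0,0,85],[0,0,0,0,85]]]'
python3 - <<'E'
from h import *
c=cam("side"); tips("side",c,["mill","spice_jar"])
d=cam("top"); tips("top",d,["mill","spice_jar"]); save(d,"top6.png",(170,150,400,310),3)
print(monitor.get_obs()["eef_pos"])
E
```

```text
time_s: 34.5
eef_pos: [0.5664, 0.1208, 0.1198]
eef_rot: [0.001, 0.0, 1.0, -0.0]
wrist_force: [-1.3, -1.0, 6.0]
opening: 0.536
time_s: 35.5
eef_pos: [0.5676, 0.121, 0.2325]
eef_rot: [0.004, 0.0, 1.0, 0.0]
wrist_force: [0.4, 0.2, 0.3]
opening: 0.994
time_s: 36.38
eef_pos: [0.4075, 0.1209, 0.1986]
eef_rot: [-0.0, 0.0, 1.0, 0.0]
wrist_force: [0.4, 0.6, -0.1]
opening: 0.993
side mill 0.88 [0.607 0.012 0.002] [266. 255.]
side mill 0.82 [0.563 0.12  0.003] [251. 231.]
side spice_jar 0.55 [0.409 0.124 0.007] [192. 225.]
top mill 0.89 [0.568 0.123 0.   ] [291. 188.]
top mill 0.88 [ 0.698 -0.007 -0.   ] [349. 130.]
top mill 0.7 [0.607 0.007 0.   ] [343. 171.]
top spice_jar 0.98 [0.411 0.123 0.007] [291. 259.]
[0.40765678 0.12092016 0.19873905]
```

View pics/top6.png

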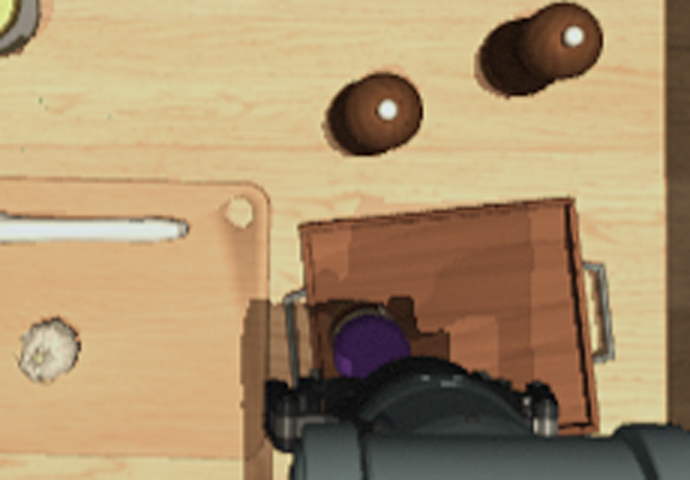

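The mill is back: its button at crop (388,109) is full-frame (299.3,186.3), against (299,186.7) at the start. Now the jar.

```bash
python3 -m pendant '[[[0,1,-45,0,85],[0,0,-45,0,85],[0,0,-33,0,85],[0,0,0,0,85],[0,0,0,0,85]]]'
python3 -m pendant '[[[0,0,0,0,30],[0,0,0,0,30],[0,0,0,0,30],[0,0,0,0,30],[0,0,0,0,30],[0,0,0,0,30]]]'
python3 -m pendant '[[[0,0,20,0,30],[0,0,25,0,30],[38,40,0,0,30],[38,40,0,0,30],[38,40,0,0,30],[39,42,0,0,30],[0,0,0,0,30],[0,0,0,0,30]]]'
```

```text
time_s: 37.3
eef_pos: [0.4083, 0.1219, 0.0766]
eef_rot: [0.001, 0.0, 1.0, -0.0]
wrist_force: [-0.1, -0.2, -0.2]
opening: 0.997
time_s: 38.05
eef_pos: [0.4085, 0.1224, 0.0768]
eef_rot: [0.001, 0.0, 1.0, 0.0]
wrist_force: [-1.6, 2.0, 6.9]
opening: 0.553
time_s: 39.05
eef_pos: [0.5594, 0.2837, 0.1198]
eef_rot: [-0.001, 0.0, 1.0, -0.0]
wrist_force: [-0.6, -0.9, -0.5]
opening: 0.554
```

```bash
python3 -m pendant '[[[2,1,-25,0,30],[0,0,-16,0,30],[0,0,-5,0,30],[0,0,-2,0,30],[0,0,0,0,30]]]'
```

```text
time_s: 39.67
eef_pos: [0.5626, 0.2849, 0.073]
eef_rot: [0.0, 0.0, 1.0, 0.0]
wrist_force: [0.3, 0.5, -0.9]
opening: 0.555
```

```bash
python3 -m pendant '[[[0,0,-2,0,30],[0,0,0,0,30],[0,0,0,0,30]]]'
```

```text
time_s: 40.05
eef_pos: [0.5627, 0.2851, 0.0709]
eef_rot: [0.001, 0.0, 1.0, 0.0]
wrist_force: [1.3, -0.4, 1.8]
opening: 0.547
```

```bash
python3 -m pendant '[[[0,0,0,0,85],[0,0,0,0,85],[0,0,0,0,85],[0,0,0,0,85],[0,0,30,0,85],[0,0,50,0,85],[0,0,50,0,85],[0,0,30,0,85]]]'
python3 -m pendant '[[[-40,20,0,0,85],[-40,20,0,0,85],[-40,20,0,0,85],[-40,20,0,0,85],[-40,20,0,0,85],[-40,20,0,0,85],[0,0,0,0,85],[0,0,0,0,85]]]'
python3 - <<'E'
from h import *
c=cam("side"); tips("side",c,["mill","spice_jar","press","garlic","honey_jar","knob"]); save(c,"side7.png",(110,110,330,275),3)
d=cam("top"); tips("top",d,["mill","spice_jar","press","garlic","honey_jar","knob"]); save(d,"top7.png",(100,50,400,310),2.3)
E
```

```text
time_s: 41.05
eef_pos: [0.5632, 0.2852, 0.2337]
eef_rot: [0.002, 0.0, 1.0, 0.001]
wrist_force: [0.2, 1.2, 0.5]
opening: 0.989
time_s: 42.05
eef_pos: [0.3225, 0.4049, 0.2305]
eef_rot: [0.0, -0.0, 1.0, 0.0]
wrist_force: [0.5, -1.0, -0.2]
opening: 0.995
side mill 0.64 [ 0.564  0.121 -0.001] [251. 232.]
side mill 0.61 [ 0.698 -0.007  0.005] [307. 261.]
side mill 0.58 [0.607 0.01  0.003] [266. 255.]
side mill 0.37 [0.394 0.352 0.025] [204. 186.]
side spice_jar 0.48 [ 0.759  0.212 -0.002] [325. 221.]
side press 0.6 [0.483 0.339 0.021] [232. 191.]
side garlic 0.5 [0.395 0.352 0.024] [204. 187.]
side honey_jar 0.6 [ 0.647  0.397 -0.002] [284. 194.]
side knob 0.69 [ 0.648  0.394 -0.002] [285. 194.]
side knob 0.44 [0.658 0.211 0.037] [289. 207.]
top mill 0.82 [0.61  0.011 0.002] [342. 169.]
top mill 0.81 [ 0.567  0.123 -0.003] [291. 189.]
top mill 0.69 [ 0.7   -0.009 -0.002] [350. 129.]
top spice_jar 0.77 [ 0.56   0.287 -0.002] [217. 191.]
top press 0.66 [0.483 0.346 0.02 ] [189. 226.]
top garlic 0.89 [0.398 0.346 0.02 ] [189. 265.]
top honey_jar 0.74 [ 0.648  0.399 -0.003] [168. 152.]
top knob 0.73 [0.663 0.206 0.041] [253. 143.]
top knob 0.73 [ 0.561  0.285 -0.004] [218. 191.]
```

View pics/top7.png

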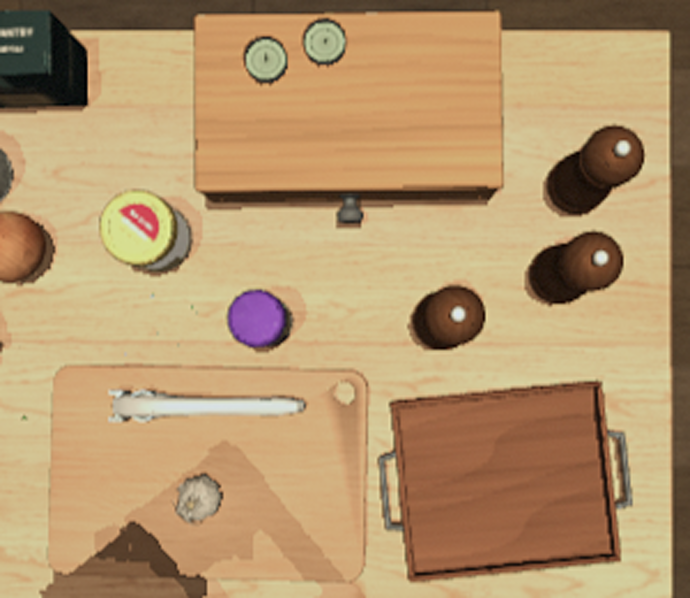

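View pics/side7.png

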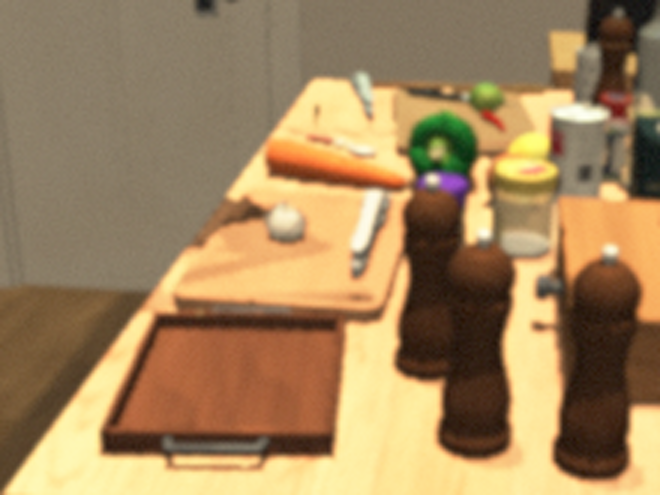

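The top view shows the mill at (450,316), the jar at (258,319) and the press at (210,405) on the board, with the drawer shut and the gripper clear. The side view agrees; there the jar's cap at (445,185) is partly behind the mill. I'm handing in.

```bash
python3 -c "from bench import order; print(order.hand_in())"
```

```text
the job is handed in; nothing more can be done
None
```

The job is done and handed in, at about 42 s of the 136 s allowed. I stood the mill and spice jar on the tray, pulled the drawer out, and laid the garlic press flat on the board's far strip. Then I pushed the drawer shut and put the mill and jar back.

**Last checks:**
- **Mill:** (0.564–0.567, 0.121–0.123) m, against (0.565, 0.121) at the start.
- **Spice jar:** (0.560, 0.287) m from the top camera, against (0.562, 0.286) at the start.
- **Press:** lying flat at (0.483, 0.34) m on the board.
- **Drawer:** it met its stop with the knob at x ≈ 0.66. That is flush by the pictures, though the joint itself cannot be read.
- **Garlic and honey jar:** moved by no more than the measuring noise of a few mm.
- **Gripper:** open and well clear of everything.

**Disagreements:**
- In the last side view the mill half-hid the jar, and the network's side report for the jar was a false hit on the drawer unit. The jar's final position therefore rests on the top camera and the arm's own pose at release.
- Setting the jar down on the tray gave a brief 32 N at the wrist, below the limits.

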